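# Release a plug-in I/O module through its latch slot

## Robot

A 6-joint arm with a two-finger parallel gripper is mounted at the origin on the work surface. World frame = base frame: x ahead of the robot, y to its left, z up, the work surface at z = 0. Lengths are in mm, angles in rad, forces in N, time in s.
With the tool pointing down it reaches from about 350 to 975 mm from the base axis. Payload 7.1 kg.
Tool frame: the origin (TCP) lies midway between the tips of the shut fingers; the grasp point (between the pads) lies 19 mm behind it; z points along the fingers, y is the line along which they close (so a half turn about z gives the same grasp; the last joint's range is limited). The gripper opens to 88 mm and grips with 3 to 60 N. Pads are 20 mm wide; open, the fingers measure 115 mm over their backs; the gripper's body (75 mm by 178 mm) begins 61 mm behind the grasp point.
Start: joints at [-1.33, 0.423, 1.63, -0, 1.089, -0.019], TCP at [160.573, -604.004, 189.875] pointing down, gripper open.
Joint ranges: [-3, 3], [-0.9, 2.11], [0.09, 2.58], [-1.31, 4.45], [0.11, 2.69], [-2.54, 2.54]. Speed limits (rad/s): [2.39, 2.39, 3.01, 3.14, 3.14, 3.14].

## Interface

Orientations are given as a rotation vector (axis times angle).
In Python, from workcell import ctrl gives the robot as it stands.
- The arm moves only by the shell command python3 -m inch 'ROWS' [OPENING]. ROWS is JSON, a list of rows, each an object with "xyz": the shift along the tool's x, y, z in mm, a list of three; "rot": the turn, a rotation vector about the tool's x, y, z in rad, a list of three. In form: [{"xyz": [dx, dy, dz], "rot": [ax, ay, az]}, ...]. A call has 1 to 12 rows; each row is the pose to reach, as a shift and turn from the pose commanded when the call began, along the tool's axes at that moment; what a row does not reach only later rows make up. A row lasts 1/12 s, in which the tool goes at most 41.7 mm and 7.16 degrees, less where a joint would pass 70% of its speed; a pose out of reach is approached as far as the arm can. A call with a gripper value outside its range is refused whole. OPENING is the closure in counts, from 0 (fully open) to 255 (shut), set as the call begins (- or left out, the last holds). The fingers move at their own pace and stop on an object; the grip force is fixed at half the most. Time passes only in rows, so rows that repeat a pose let the fingers close. It gives the time, the measured TCP pose, the force, the opening and the grip force at its end, in the units of the state.
- ctrl.get_obs(): the state, without advancing time (a new reading comes with each control period).
- ctrl.get_image(name): name is "scene" or "top" or "wrist"; returns the picture (420x560x3 uint8, red, green, blue); there is no depth.
- ctrl.camera_model(name): a dict with "fx", "fy", "cx", "cy" (pixels), "k1" (the pictures are not rectified: a ray, as slopes to the right and down, at radius r is drawn at 1 + k1 r^2 times it, then the intrinsics apply), "position" and "attitude" of the camera in the world. Camera axes: x right, y up, looking along -z (the intrinsics and any distortion apply to the point x, -y, -z); pixel columns grow to the right and rows downward; lengths in mm; the calibration is good to about 2 mm. A picture is of the moment at which its call begins: read the wrist's pose just before it. camera_model takes no time and is no camera call; for the wrist camera it gives the pose at the moment of the call.
- ctrl.close_job(): hands the job in; it is judged then, once.
The state is a dict: "t": time; "qpos": joint angles; "qvel": joint speeds; "joint_torque": joint torques, N m; "ee_pos": TCP position; "orientation": TCP orientation; "ft_force": force on the tool from outside, world axes, zero at the start; "moment": the same for the moment, N m; "width": finger opening in mm; "grasp_force": force on a finger pad.
Only numpy, scipy, OpenCV 4.12 (cv2) and the standard library are available. Lean on these libraries where they do the work, as an engineer would, in place of code of your own. Each camera call takes 0.05 s, during which the arm holds its last target. There are 200 camera calls.

## Task

The plug-in module on the DIN rail has failed and must come out. Take the slim hexagon-handled driver from the tool rack, push its blade through the slot in the base's white cover (feel for it: the cover sits loosely) and gently press the hidden latch tab, without forcing the cover or the tab, until the module pops up; then put the driver back in its hole in the rack. Pull the module straight out without straining it, set it down gently in the open parts tray, and leave the rack's other tools and the clamp in the tray where they are.

Things in the scene. Friction and masses are not known exactly. Their poses are not given: they have to be found in the camera images.
- station: Fixed I/O station. Origin on the table under the middle of the module's bay; z up, x points from the module to the release slot, the 220 mm DIN rail runs along y. Grey base: x -52 to 70 mm, y +-30 mm, bay walls up to 66 mm above the table, guiding the module upright with 1.5 mm play. Terminal blocks beside it are 50 mm high, the head unit (y 64 to 104 mm) 86 mm.
- slot (a point): Nominal centre of the release slot in the white marker cover's upper face, 51 mm along the station's x, 70 mm above the table. Slot 7 mm wide along the station's y, 10 mm along x; cover 3 mm thick, 30 by 45 mm. The cover is a loose sliding fit: the true slot lies up to 5 mm either way along the station's y from this point (none along x), fixed during a run. More than 22 N cracks it.
- tab_nominal (a point): Nominal top of the hidden latch tab (15 by 22 mm, level), 15 mm under slot. The real tab lies 11 to 19 mm below the cover's top, differing from base to base. Pressed down it resists with about 3 N at first and 6 to 11 N near release; the module pops after 4 to 6 mm of travel, a hard stop follows at about 7 mm. More than 22 N breaks it. Then the driver may be withdrawn.
- module: Grey box 60 (x) by 24 (y) by 75 mm high, 0.1 to 0.2 kg, origin at the centre of its underside, axes as the station's. Seated, its underside is 30 mm above the table, hooked down by the latch over a ledge on its +x face. Released, a spring lifts it about 10 mm and it stays up, loose, its lower 26 mm still in the bay. Grip it across the 24 mm, above the base.
- driver: Slim hex driver standing in the rack, 0.05 kg: black hexagonal handle 20 mm across flats (two flats face its +y and -y), 72 mm long plus an 8 mm cap, round steel blade 5 mm thick, 75 mm long, bevelled end. Origin on its axis at the handle's lower face, which rests on the rack's top; z up along the handle.
- driver_tip (a point): Lower end of the hex driver's blade, 75 mm below the driver's origin on its axis.
- rack: Fixed steel tool rack: top 190 (x) by 55 mm (y), 85 mm above the table, 6 mm thick, on two end plates, with three 12 mm square holes at x = -60, 0, +60 mm, y = 0, each holding one tool; which holds which varies. Origin on the table under the middle.
- tray: Fixed open grey parts tray 180 (x) by 130 mm (y), 30 mm high, walls 4 mm, floor 4 mm thick, origin at the centre of its underside on the table. A small end clamp lies near its +x end (x about 66 mm); the rest is free.
- screwdriver: Bystander in the rack: thick screwdriver, round handle 30 mm in diameter and 80 mm long, 8 mm blade; origin at the handle's lower face. To be left alone.
- nut_driver: Bystander in the rack: stubby nut driver, round bulbous handle 34 mm in diameter and 52 mm long, 10 mm shaft; origin at the handle's lower face. To be left alone.
- end_clamp: Bystander: black rail end clamp 10 x 46 x 16 mm lying in the tray near its +x end, origin at the centre of its underside. To be left alone.
Not all that is in view belongs to the job. There is more than one size of the module; the job needs the smallest.

How it is judged:
By the outcome, as a careful person would: the job done as asked, in the order asked, and still so for the second after the job is handed in, with the robot touching nothing.
It also fails if it takes over 69 s, if anything falls off the work surface, if the arm or the gripper's body presses on something with over 40 N, if the wrist force passes 120 N, or if a joint passes its speed limit or range.

## Working session

There is one attempt and no reset: what is moved stays moved. The work goes in short steps, Python scripts to look and compute and a shell command to move; the robot and the scene stay as the last step left them, time stands still between calls to the robot, and variables do not carry over. Pictures are saved under pics/ and viewed, at most 10 in all, crops included, and the job is handed in when it is done.

```bash
ls; mkdir -p pics; python3 - <<'E'
from workcell import ctrl
import cv2
for n in ("top","scene"):
    im=ctrl.get_image(n); cv2.imwrite(f"pics/{n}0.png",im[:,:,::-1]); m=ctrl.camera_model(n); print(n,m)
o=ctrl.get_obs(); print(o)
E
```

```text
pics
top {'fx': 532.3689828382192, 'fy': 532.3689828382192, 'cx': 283.95265988113783, 'cy': 208.4619299051381, 'k1': 0.0538711994579432, 'position': array([ 299.50856427,   -2.41744113, 1391.80362128]), 'attitude': array([ 0.14661265, -0.15114511, -1.53934108])}
scene {'fx': 500.4208212307791, 'fy': 500.4208212307791, 'cx': 276.66614208328326, 'cy': 201.8320157562853, 'k1': -0.11431393259193227, 'position': array([1067.98764824,  529.27639028,  858.12812115]), 'attitude': array([0.37724657, 0.88531796, 2.24263575])}
{'t': 0.1, 'qpos': array([-1.33000844e+00,  4.23746567e-01,  1.63058840e+00, -2.73976817e-05,
        1.08860912e+00, -1.90107416e-02]), 'qvel': array([-1.11500544e-04, -6.81887892e-04, -3.36621955e-04,  6.92257389e-04,
       -6.33429948e-05, -1.52176211e-03]), 'joint_torque': array([ 2.65468898e-04, -5.45612097e+01, -2.74324840e+01,  6.45266287e-02,
        1.88683136e-02, -2.32712392e-05]), 'ee_pos': array([ 160.43595291, -603.50167956,  189.20050186]), 'orientation': array([-3.11379279e+00, -4.06790189e-01,  2.72681135e-04]), 'ft_force': array([0.1129903 , 0.10152642, 0.36552745]), 'moment': array([0.03623722, 0.01080466, 0.00664171]), 'grasp_force': 0.0, 'width': 87.63261932283196}
```

View pics/top0.png

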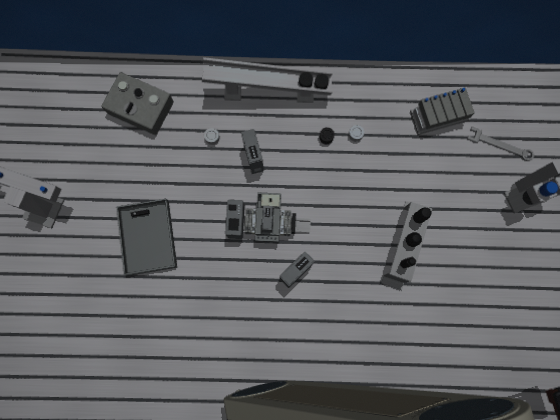

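View pics/scene0.png

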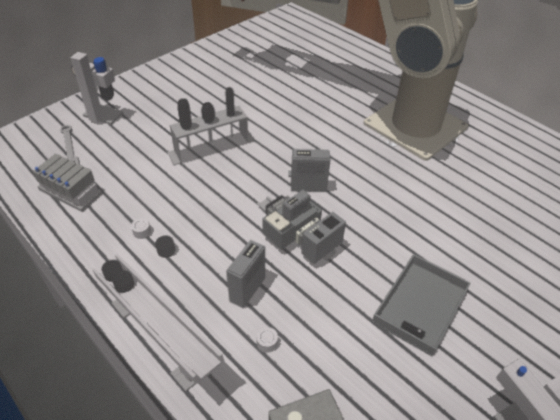

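Top view: rack around (408,240) with tools at (422,214), (414,240) and (407,263). Station around (265,218), white cover at (270,198), tray at (147,237), and look-alike loose modules at (252,150) and (297,268). Next I take close crops with measurements.

```bash
cat > h.py <<'E'
import numpy as np, cv2
from scipy.spatial.transform import Rotation as R
from workcell import ctrl
def ray(m,u,v):
    d=np.array([(u-m['cx'])/m['fx'],(v-m['cy'])/m['fy']]); s=d.copy()
    for _ in range(20): s=d/(1+m['k1']*(s@s))
    w=R.from_rotvec(m['attitude']).apply([s[0],-s[1],-1]); return np.array(m['position']),w/np.linalg.norm(w)
def onz(m,u,v,z):
    p,w=ray(m,u,v); return p+w*(z-p[2])/w[2]
def proj(m,P):
    c=R.from_rotvec(m['attitude']).inv().apply(np.array(P,float)-m['position']); s=np.array([c[0],-c[1]])/-c[2]
    s=s*(1+m['k1']*(s@s)); return np.array([m['cx']+m['fx']*s[0],m['cy']+m['fy']*s[1]])
def tool(): # TCP pos, rotation
    o=ctrl.get_obs(); return np.array(o['ee_pos']),R.from_rotvec(o['orientation']),o
def rel(P): # world point -> tool frame shift for TCP
    p,r,_=tool(); return r.inv().apply(np.array(P)-p)
E
python3 - <<'E'
from h import *
m=ctrl.camera_model("top"); s=ctrl.camera_model("scene")
im=cv2.imread("pics/top0.png")
a=cv2.resize(im[185:290,210:320],None,fx=5,fy=5,interpolation=cv2.INTER_CUBIC)[:, :400]
a=cv2.resize(im[185:250,220:315],None,fx=6,fy=6,interpolation=cv2.INTER_CUBIC)
b=cv2.resize(im[195:290,380:435],None,fx=4,fy=4,interpolation=cv2.INTER_CUBIC)
c=np.zeros((400,800,3),np.uint8); c[:390,:570]=a; c[:380,575:795]=b
cv2.imwrite("pics/crop1.png",np.clip(c*1.6,0,255).astype(np.uint8))
for n,u,v,z in [("cover",270,198,70),("mod",267,212,105),("t1",422,214,165),("t2",414,240,137),("t3",407,263,165),("tray",147,237,30)]: print(n,onz(m,u,v,z).round())
for n,u,v,z in [("t1",184,100,165),("t2",208,105,137),("t3",230,90,165)]: print(n,onz(s,u,v,z).round())
E
```

```text
cover [580.  33.  70.]
mod [537.  39. 105.]
t1 [ 531. -326.  165.]
t2 [ 473. -313.  137.]
t3 [ 416. -289.  165.]
tray [478. 346.  30.]
t1 [ 536. -328.  165.]
t2 [ 484. -305.  137.]
t3 [ 429. -286.  165.]
```

View pics/crop1.png

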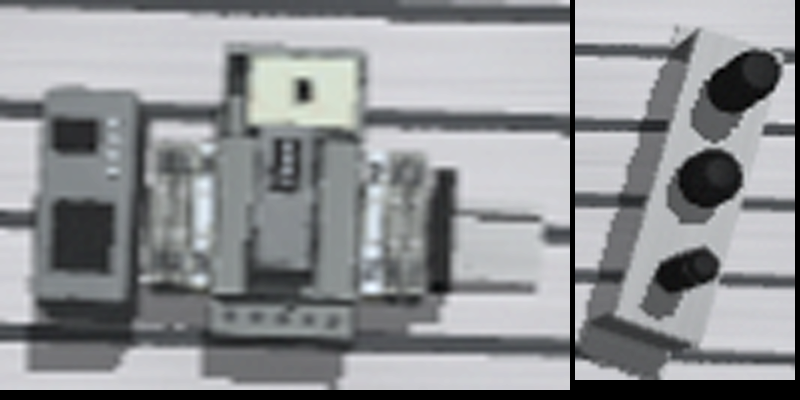

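The slim hexagonal driver is the thin, tall handle at top px (407,263). Candidates were (422,214), the thick screwdriver; (414,240), the bulbous nut driver; and (407,263), slim. The module is the one in the bay at (267,212), and the slot is at (270.5,200). Next I move over the driver for a wrist look.

```bash
python3 - <<'E'
from h import *
m=ctrl.camera_model("top"); s=ctrl.camera_model("scene")
print(onz(m,270.5,200,70), rel([423,-288,260]))
for a in [(410.5,202),(390.75,273),(410.5,282)]: print(onz(m,*a,85).round())
E
```

```text
[575.06725335  31.73326403  70.        ] [ 334.80391957 -237.55619612  -70.47798731]
[ 576. -319.   85.]
[ 398. -267.   85.]
[ 378. -315.   85.]
```

```bash
python3 -m inch '[{"xyz":[30,-20,-40],"rot":[0,0,0.1]},{"xyz":[60,-43,-70],"rot":[0,0,0.2]},{"xyz":[95,-67,-70],"rot":[0,0,0.3]},{"xyz":[128,-91,-70],"rot":[0,0,0.4]},{"xyz":[161,-115,-70],"rot":[0,0,0.5]},{"xyz":[194,-138,-70],"rot":[0,0,0.56]},{"xyz":[228,-162,-70],"rot":[0,0,0.56]},{"xyz":[262,-186,-70],"rot":[0,0,0.56]},{"xyz":[295,-210,-70],"rot":[0,0,0.56]},{"xyz":[325,-230,-70],"rot":[0,0,0.56]},{"xyz":[335,-238,-70],"rot":[0,0,0.56]},{"xyz":[335,-238,-70],"rot":[0,0,0.56]}]' 0; python3 - <<'E'
from h import *
p,r,o=tool(); m=ctrl.camera_model("wrist"); im=ctrl.get_image("wrist"); print(p,r.as_matrix()[:,0],o['qpos'],m)
cv2.imwrite("pics/w1.png",im[:,:,::-1])
for z in (85,145,165): print(z,proj(m,[421,-288,z]))
E
```

```text
t: 1.1
ee_pos: [425.0, -284.9, 259.6]
orientation: [-3.106, 0.463, 0.0]
ft_force: [0.4, -1.0, -0.4]
width: 87.6
grasp_force: 0.0
[ 425.03453005 -284.90617873  259.63481217] [ 9.56525287e-01 -2.91649336e-01 -2.00696058e-04] [-6.14356995e-01  1.75237452e-01  1.80661053e+00  9.38162010e-04
  1.16023969e+00  1.25201547e+00] {'fx': 321.2892277291605, 'fy': 321.2892277291605, 'cx': 280.4696440449115, 'cy': 215.0752552228026, 'k1': 0.016633409176303748, 'position': array([ 505.89920079, -310.43440864,  453.32201377]), 'attitude': array([-0.21498314,  0.2904271 , -1.84939524])}
85 [283.29406763 190.09990414]
145 [283.79123337 204.08946582]
165 [283.99887659 209.93030958]
```

View pics/w1.png

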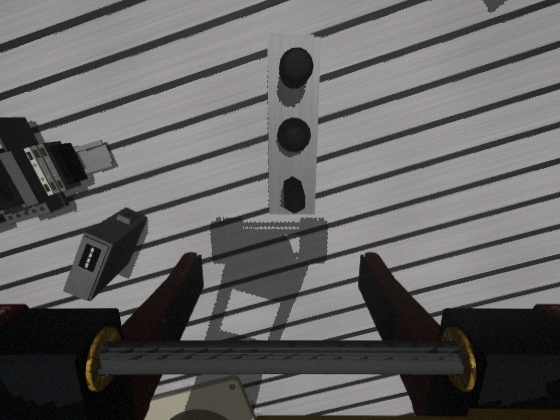

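```bash
python3 - <<'E'
from h import *
m=ctrl.camera_model("wrist"); im=cv2.imread("pics/w1.png")
for a in [(270,35),(318,35),(270,213),(316,213)]: print(onz(m,*a,85).round(1))
g=cv2.cvtColor(im,cv2.COLOR_BGR2GRAY)
for (y0,y1) in [(172,220),(112,160),(40,95)]:
    k=(g[y0:y1,272:316]<45).astype(np.uint8)
    c=max(cv2.findContours(k,cv2.RETR_EXTERNAL,cv2.CHAIN_APPROX_NONE)[0],key=cv2.contourArea)
    print(y0,np.array(cv2.boundingRect(c))+[272,y0,0,0])
cv2.imwrite("pics/w1c.png",np.clip(cv2.resize(im[20:225,255:330],None,fx=2.9*1,fy=2.9,interpolation=cv2.INTER_CUBIC)*2.2,0,255))
cv2.imwrite("pics/w1c.png",np.clip(cv2.resize(im[150:225,255:330],None,fx=7,fy=7,interpolation=cv2.INTER_CUBIC)*2.5,0,255))
E
```

```text
[ 578.2 -323.4   85. ]
[ 563.9 -370.    85. ]
[ 397.5 -266.2   85. ]
[ 381.3 -319.1   85. ]
172 [283 177  22  36]
112 [277 118  34  34]
40 [279  48  34  41][ WARN:0@0.627] global loadsave.cpp:1063 imwrite_ Unsupported depth image for selected encoder is fallbacked to CV_8U.
```

View pics/w1c.png

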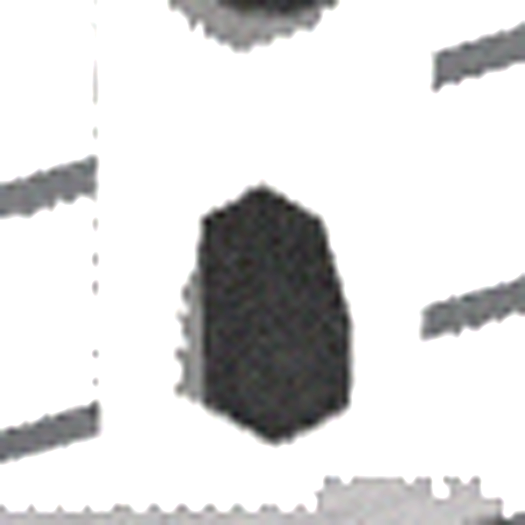

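Crop: the hex handle has flats left and right (x≈203–350 /7) and vertices along the rack's length at (292.4,176.4) and (294.3,212.9). It is the slim hex driver.

```bash
python3 - <<'E'
from h import *
m=ctrl.camera_model("wrist"); t=ctrl.camera_model("top")
a=np.radians(-16.6); e=np.array([np.cos(a),np.sin(a),0])
print(onz(m,292.4,176.4,85)-11.5*e, onz(m,294.3,212.9,165)+11.5*e, onz(m,294.3,212.9,157)+11.5*e)
# side midlines at z=85 and top
print("bottom hexa", onz(m,255+(203+322)/14,150+218/7,85), "top", onz(m,255+(203+350)/14,150+405/7,162))
print(proj(t,[419,-298,165]),proj(t,[419,-298,85]))
print(onz(t,270.5,200,70))
E
```

```text
[ 421.27095183 -301.14623259   85.        ] [ 425.24800959 -301.28442757  165.        ] [ 422.73107162 -300.89988397  157.        ]
bottom hexa [ 426.89883867 -302.9745535    85.        ] top [ 418.02895625 -299.43193849  162.        ]
[411.05121204 261.7808896 ] [403.19404328 264.74530683]
[575.06725335  31.73326403  70.        ]
```

```bash
python3 -m inch '[{"xyz":[2,16,0],"rot":[0,0,0]},{"xyz":[2,16,40],"rot":[0,0,0]},{"xyz":[2,16,80],"rot":[0,0,0]},{"xyz":[2,16,115],"rot":[0,0,0]},{"xyz":[2,16,140],"rot":[0,0,0]},{"xyz":[2,16,152],"rot":[0,0,0]},{"xyz":[2,16,152],"rot":[0,0,0]},{"xyz":[2,16,152],"rot":[0,0,0]}]' 0; python3 - <<'E'
from h import *
im=ctrl.get_image("wrist")[:,:,::-1]; cv2.imwrite("pics/w2.png",np.clip(im*2.0,0,255).astype(np.uint8)[60:,:])
E
```

```text
t: 1.82
ee_pos: [419.3, -304.5, 107.4]
orientation: [-3.105, 0.472, 0.003]
ft_force: [-0.7, -0.7, -0.1]
width: 87.7
grasp_force: 0.0
```

View pics/w2.png

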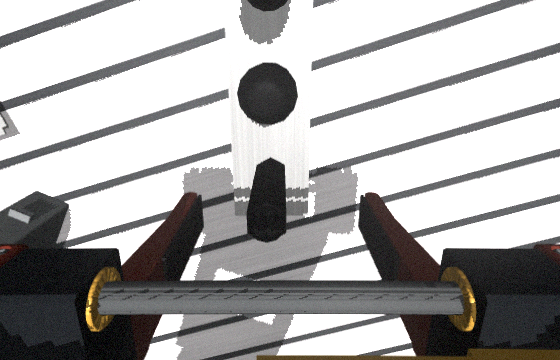

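The handle sits at px x≈267 and the finger midpoint at 281, so the driver is ~5 mm off toward tool −y. I'll correct that and close.

```bash
python3 -m inch '[{"xyz":[1,-5,0],"rot":[0,0,0]},{"xyz":[1,-5,0],"rot":[0,0,0]},{"xyz":[1,-5,0],"rot":[0,0,0]}]' 0; python3 -m inch '[{"xyz":[0,0,0],"rot":[0,0,0]},{"xyz":[0,0,0],"rot":[0,0,0]},{"xyz":[0,0,0],"rot":[0,0,0]},{"xyz":[0,0,0],"rot":[0,0,0]},{"xyz":[0,0,0],"rot":[0,0,0]},{"xyz":[0,0,0],"rot":[0,0,0]},{"xyz":[0,0,0],"rot":[0,0,0]},{"xyz":[0,0,0],"rot":[0,0,0]}]' 255
```

```text
t: 2.12
ee_pos: [423.5, -299.6, 109.0]
orientation: [3.105, -0.469, 0.003]
ft_force: [-0.2, 1.0, -0.0]
width: 88.0
grasp_force: 0.0
t: 2.78
ee_pos: [422.8, -299.3, 107.8]
orientation: [-3.106, 0.47, 0.0]
ft_force: [-0.8, -0.0, 0.2]
width: 38.3
grasp_force: 0.0
```

```bash
python3 -m inch '[{"xyz":[0,0,0],"rot":[0,0,0]},{"xyz":[0,0,0],"rot":[0,0,0]},{"xyz":[0,0,0],"rot":[0,0,0]},{"xyz":[0,0,0],"rot":[0,0,0]},{"xyz":[0,0,0],"rot":[0,0,0]},{"xyz":[0,0,0],"rot":[0,0,0]}]' 255; python3 - <<'E'
from h import *
p=[];
for n in range(4):
    o=ctrl.get_obs(); p.append(o['ee_pos']); im=ctrl.get_image("wrist") if n<1 else None
print(np.array(p), o['width'],o['grasp_force'],o['ft_force'],o['moment'],o['qpos'])
E
```

```text
t: 3.28
ee_pos: [422.7, -299.3, 107.8]
orientation: [-3.106, 0.47, 0.0]
ft_force: [-0.7, 0.2, 0.2]
width: 19.4
grasp_force: 29.9
[[ 422.72922989 -299.29056622  107.81835573]
 [ 422.76780606 -299.29498873  107.84652658]
 [ 422.76780606 -299.29498873  107.84652658]
 [ 422.76780606 -299.29498873  107.84652658]] 19.828240195101625 29.921090147690848 [-0.42161662 -0.2368838  -1.00378768] [ 0.02974931 -0.00683365 -0.01562948] [-6.39016714e-01  3.85411555e-01  1.92443405e+00  1.01804721e-05
  8.31844890e-01  1.23199565e+00]
```

```bash
python3 -m inch '[{"xyz":[0,0,-20],"rot":[0,0,0]},{"xyz":[0,0,-50],"rot":[0,0,0]},{"xyz":[0,0,-90],"rot":[0,0,0]},{"xyz":[0,0,-130],"rot":[0,0,0]},{"xyz":[0,0,-150],"rot":[0,0,0]},{"xyz":[-2,-30,-150],"rot":[0,0,0]},{"xyz":[-4,-65,-150],"rot":[0,0,0]},{"xyz":[-6,-105,-150],"rot":[0,0,0]},{"xyz":[-8,-145,-150],"rot":[0,0,0]},{"xyz":[-10,-185,-150],"rot":[0,0,0]},{"xyz":[-12,-225,-150],"rot":[0,0,0]},{"xyz":[-14,-260,-150],"rot":[0,0,0]}]'; python3 -m inch '[{"xyz":[-1,-30,0],"rot":[0,0,0]},{"xyz":[-3,-60,0],"rot":[0,0,0]},{"xyz":[-4,-75,0],"rot":[0,0,0]},{"xyz":[-4,-80,0],"rot":[0,0,0]},{"xyz":[-4,-80,0],"rot":[0,0,0]},{"xyz":[-4,-80,0],"rot":[0,0,0]}]';  python3 - <<'E'
from h import *
p,r,o=tool(); m=ctrl.camera_model("wrist"); im=ctrl.get_image("wrist")[:,:,::-1]; print(p,o['qpos'][5],o['width'],o['ft_force'])
np.save("m3.npy",m,allow_pickle=True)
cv2.imwrite("pics/w3.png",np.clip(im*1.7,0,255).astype(np.uint8))
im=cv2.imread("pics/top0.png"); t=ctrl.camera_model("top")
h=cv2.cvtColor(im,cv2.COLOR_BGR2HSV); k=cv2.inRange(h[185:215,250:290],(15,20,110),(45,255,255))
c=max(cv2.findContours(k,cv2.RETR_EXTERNAL,cv2.CHAIN_APPROX_NONE)[0],key=cv2.contourArea)
b=cv2.boxPoints(cv2.minAreaRect(c))+[250,185]; print(cv2.contourArea(c)); print(np.array([onz(t,*q,70) for q in b]).round(1))
E
```

```text
t: 4.33
ee_pos: [486.4, -44.6, 258.0]
orientation: [-3.106, 0.469, -0.001]
ft_force: [0.9, -0.1, -0.4]
width: 19.9
grasp_force: 29.9
t: 4.83
ee_pos: [505.9, 30.3, 257.7]
orientation: [3.106, -0.469, -0.001]
ft_force: [-0.5, -0.1, -0.8]
width: 19.7
grasp_force: 29.9
[505.88334869  30.29876527 257.74214038] 1.9074074189801629 19.703315455348523 [-0.52680313 -0.12556838 -0.82373542]
0.0
[[562.5  17.4  70. ]
 [567.8  15.   70. ]
 [567.3  14.   70. ]
 [562.   16.4  70. ]]
```

View pics/w3.png

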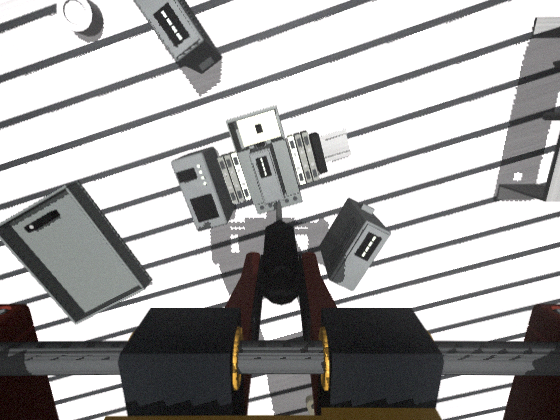

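Wrist view: cover at (228–284,107–155), slot at (259,128), module below it at (270,170), and the driver blade tip near (277,203). The tray is on the left with the clamp at (43,220).

```bash
python3 - <<'E'
from h import *
m=np.load("m3.npy",allow_pickle=True).item(); im=cv2.imread("pics/w3.png")
g=cv2.cvtColor(im,cv2.COLOR_BGR2GRAY)
print(g[100:160:4,224:290:4])
sub=g[118:138,248:270]; k=(sub<110).astype(np.uint8)
n,l,s,c=cv2.connectedComponentsWithStats(k); print([(s[i].tolist(),(c[i]+[248,118]).tolist()) for i in range(1,n)])
for i in range(1,n):
    print(onz(m,*(c[i]+[248,118]),70))
print("tip",onz(m,277,203,160), tool()[0])
cv2.imwrite("pics/w3c.png",cv2.resize(im[95:215,210:310],None,fx=5,fy=5,interpolation=cv2.INTER_CUBIC))
E
```

```text
[[255 255 255 255 255 255 255 255 255 255 255 255 255 255 255 255 255]
 [255 255 255 255 255 255 255 255 255 255 255 255 255 255 255 255 255]
 [255 255 255 255 255 255 255 255 255 255 244 184 178 145 255 255 255]
 [255 255 255 255 255 255 255 225 183 165 217 255 255 164 255 233 146]
 [255 255 255 255 181 183 147 248 255 255 255 255 255 183 100 108 107]
 [255 191 168 162 254 255 255 255 255 255 255 255 255 255 112 255 255]
 [255  65  63 112 255 255 255 255 213 129 255 255 255 255 178 255 255]
 [255 168  59  86 255 255 255 255  56  55 255 255 255 255 176 255 255]
 [193  98  64 133 255 255 255 255 254 125 255 255 255 255 166 255 255]
 [ 94  96  62  57 181 255 255 255 255 255 255 255 255 255 185 186 139]
 [255 255 171  69 179 255 255 255 255 255 252 183  62  63 133 140 255]
 [255 255 255  59 145 255 255 217  42  53  57  83 126 174 175 175 129]
 [255 255 255  59  69  94  72 128  85  75  82 132  68 176 170 174  99]
 [255 230  99 160 141 164 170 123 179 145 173 178  67 167 169 170 137]
 [143 186 255 255 163 171 169 175 181 172  74 179  65 169 167 169 168]]
[([7, 6, 8, 9, 45], [258.3333333333333, 128.06666666666666])]
[576.7806004   33.78733052  70.        ]
tip [509.34330666  31.6277137  160.        ] [505.82824966  29.91689883 257.74319169]
```

View pics/w3c.png

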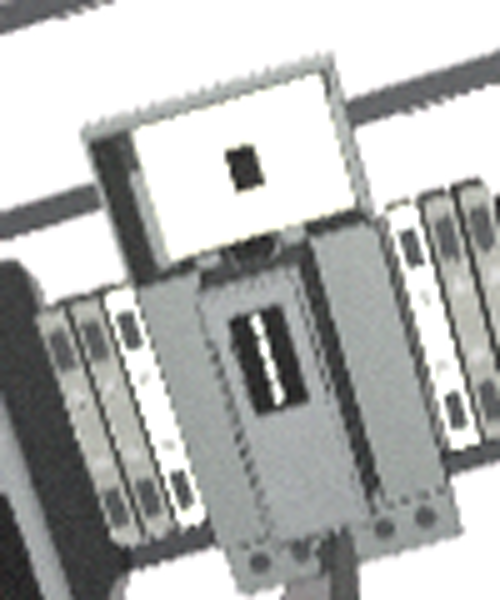

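```bash
python3 - <<'E'
from h import *
m=np.load("m3.npy",allow_pickle=True).item()
f=lambda u,v,z: onz(m,210+u/5,95+v/5,z)
P={k:f(*q,70) for k,q in dict(BL=(163,263),BR=(365,213),TR=(325,75),TL=(130,130)).items()}
for k in P: print(k,P[k].round(1))
def ang(a,b): d=a-b; return np.degrees(np.arctan2(d[1],d[0]))
print("y-dir bottom",ang(P['BL'],P['BR'])-90,"top",ang(P['TL'],P['TR'])-90, "x right", ang(P['TR'],P['BR']))
# module top face z105 left edge, bay wall outside edges z66
print("wall R edge",ang(f(385,235,66),f(445,495,66)), "L", ang(f(140,290,66),f(205,540,66)))
print("wall mid", (f(140,290,66)+f(385,235,66))/2)
print(tool()[1].as_matrix()[:,0])
E
```

```text
BL [561.3  58.3  70. ]
BR [558.3   9.9  70. ]
TR [589.9   9.7  70. ]
TL [591.6  55.6  70. ]
y-dir bottom -3.5978926125102504 top -2.1819770137147714 x right -0.4430120636952863
wall R edge -3.5464658694043094 L -4.6538383429664885
wall mid [554.25897254  36.52737772  66.        ]
[ 9.55109740e-01 -2.96252030e-01 -3.44538747e-04]
```

```bash
python3 -m inch '[{"xyz":[20,-8,0],"rot":[0,0,-0.06]},{"xyz":[45,-16,0],"rot":[0,0,-0.13]},{"xyz":[60,-21,0],"rot":[0,0,-0.2]},{"xyz":[65,-22.7,0],"rot":[0,0,-0.245]},{"xyz":[65,-22.7,25],"rot":[0,0,-0.245]},{"xyz":[65,-22.7,50],"rot":[0,0,-0.245]},{"xyz":[65,-22.7,68],"rot":[0,0,-0.245]},{"xyz":[65,-22.7,75],"rot":[0,0,-0.245]},{"xyz":[65,-22.7,75],"rot":[0,0,-0.245]},{"xyz":[65,-22.7,75],"rot":[0,0,-0.245]}]';  python3 - <<'E'
from h import *
p,r,o=tool(); m=ctrl.camera_model("wrist"); im=ctrl.get_image("wrist")[:,:,::-1]; print(p,r.as_matrix()[:,0],o['ft_force'])
np.save("m4.npy",m,allow_pickle=True); cv2.imwrite("pics/w4.png",np.clip(im*1.7,0,255).astype(np.uint8))
im=cv2.imread("pics/w4.png")
print(proj(m,[575,32,70]),proj(m,p-[0,0,98]))
cv2.imwrite("pics/w4c.png",cv2.resize(im[80:240,200:360],None,fx=3.7,fy=3.7,interpolation=cv2.INTER_CUBIC))
E
```

```text
t: 5.72
ee_pos: [575.2, 32.4, 183.3]
orientation: [3.14, -0.088, 0.0]
ft_force: [0.9, 0.4, 0.1]
width: 19.7
grasp_force: 29.9
[575.19844937  32.41202416 183.34968358] [ 9.98413284e-01 -5.63106514e-02  1.57783348e-04] [0.86350032 0.41604855 0.05532393]
[279.96414916 201.56303787] [279.5072151  205.71090646]
```

View pics/w4c.png

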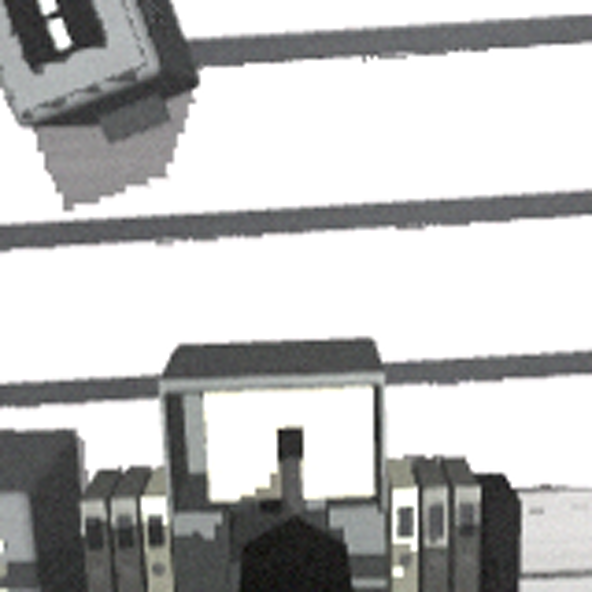

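Blade column 290 and slot centre 290 (crop px) are aligned in y. The slot centre is ~1.5 mm ahead in x. Descending.

```bash
python3 -m inch '[{"xyz":[1.5,0,3],"rot":[0,0,0]},{"xyz":[1.5,0,7],"rot":[0,0,0]},{"xyz":[1.5,0,10],"rot":[0,0,0]},{"xyz":[1.5,0,11],"rot":[0,0,0]},{"xyz":[1.5,0,11],"rot":[0,0,0]},{"xyz":[1.5,0,11],"rot":[0,0,0]}]'; for i in 1; do python3 -m inch '[{"xyz":[0,0,0.8],"rot":[0,0,0]},{"xyz":[0,0,0.8],"rot":[0,0,0]},{"xyz":[0,0,0.8],"rot":[0,0,0]}]'; done
```

```text
t: 6.27
ee_pos: [576.4, 33.2, 171.8]
orientation: [3.14, -0.086, -0.0]
ft_force: [0.4, -0.5, 0.4]
width: 20.1
grasp_force: 29.9
t: 6.52
ee_pos: [576.5, 33.2, 171.1]
orientation: [-3.14, 0.087, -0.0]
ft_force: [-0.2, 0.6, -1.1]
width: 19.9
grasp_force: 29.9
```

```bash
python3 -m inch '[{"xyz":[0,0,0.8],"rot":[0,0,0]},{"xyz":[0,0,0.8],"rot":[0,0,0]}]'|egrep 'pos|ft'
```

```text
ee_pos: [576.4, 33.2, 170.2]
ft_force: [-0.2, -0.3, -0.3]
```

```bash
python3 -m inch '[{"xyz":[0,0,0.8],"rot":[0,0,0]},{"xyz":[0,0,0.8],"rot":[0,0,0]}]'|egrep 'pos|ft'
```

```text
ee_pos: [576.3, 33.2, 169.3]
ft_force: [-0.1, 0.5, -0.1]
```

```bash
python3 -m inch '[{"xyz":[0,0,0.8],"rot":[0,0,0]},{"xyz":[0,0,0.8],"rot":[0,0,0]}]'|egrep 'pos|ft'
```

```text
ee_pos: [576.4, 33.2, 168.5]
ft_force: [0.1, 0.0, -0.7]
```

```bash
python3 -m inch '[{"xyz":[0,0,0.8],"rot":[0,0,0]},{"xyz":[0,0,0.8],"rot":[0,0,0]}]'|egrep 'pos|ft'
```

```text
ee_pos: [576.4, 33.2, 167.7]
ft_force: [0.4, -0.1, -0.5]
```

```bash
python3 -m inch '[{"xyz":[0,0,0.5],"rot":[0,0,0]},{"xyz":[0,0,0.5],"rot":[0,0,0]}]'|egrep 'pos|ft'
```

```text
ee_pos: [576.4, 33.2, 167.3]
ft_force: [0.5, -0.1, -0.2]
```

```bash
python3 -m inch '[{"xyz":[0,0,0.5],"rot":[0,0,0]},{"xyz":[0,0,0.5],"rot":[0,0,0]}]'|egrep 'pos|ft'
```

```text
ee_pos: [576.4, 33.2, 166.8]
ft_force: [0.6, -0.2, -0.7]
```

```bash
python3 -m inch '[{"xyz":[0,0,0.6],"rot":[0,0,0]},{"xyz":[0,0,0.6],"rot":[0,0,0]}]'|egrep 'pos|ft'
```

```text
ee_pos: [576.4, 33.2, 166.2]
ft_force: [-0.9, -0.2, -0.4]
```

```bash
python3 -m inch '[{"xyz":[0,0,0.6],"rot":[0,0,0]},{"xyz":[0,0,0.6],"rot":[0,0,0]}]'|egrep 'pos|ft'
```

```text
ee_pos: [576.4, 33.2, 165.6]
ft_force: [-0.8, -0.7, -0.7]
```

```bash
python3 -m inch '[{"xyz":[0,0,0.6],"rot":[0,0,0]},{"xyz":[0,0,0.6],"rot":[0,0,0]}]'|egrep 'pos|ft'
```

```text
ee_pos: [576.4, 33.2, 165.0]
ft_force: [0.8, -0.1, -0.4]
```

```bash
python3 -m inch '[{"xyz":[0,0,0.6],"rot":[0,0,0]},{"xyz":[0,0,0.6],"rot":[0,0,0]}]'|egrep 'pos|ft'
```

```text
ee_pos: [576.4, 33.2, 164.4]
ft_force: [0.4, 0.2, -0.6]
```

```bash
python3 -m inch '[{"xyz":[0,0,0.6],"rot":[0,0,0]},{"xyz":[0,0,0.6],"rot":[0,0,0]}]'|egrep 'pos|ft'
```

```text
ee_pos: [576.4, 33.2, 163.8]
ft_force: [-0.5, 0.2, -0.2]
```

The tip is 4 mm below the cover top with no force, so it is in the slot. Next: down to the tab.

```bash
python3 -m inch '[{"xyz":[0,0,1],"rot":[0,0,0]},{"xyz":[0,0,2],"rot":[0,0,0]},{"xyz":[0,0,3],"rot":[0,0,0]},{"xyz":[0,0,4],"rot":[0,0,0]},{"xyz":[0,0,5],"rot":[0,0,0]},{"xyz":[0,0,5],"rot":[0,0,0]}]'|egrep 'pos|ft'; python3 -m inch '[{"xyz":[0,0,0.7],"rot":[0,0,0]},{"xyz":[0,0,0.7],"rot":[0,0,0]}]'|egrep 'pos|ft'
```

```text
ee_pos: [576.3, 33.1, 158.6]
ft_force: [-0.3, 0.4, -1.0]
ee_pos: [576.4, 33.2, 158.1]
ft_force: [0.7, 0.2, -0.6]
```

```bash
python3 -m inch '[{"xyz":[0,0,0.8],"rot":[0,0,0]},{"xyz":[0,0,0.8],"rot":[0,0,0]}]'|egrep 'pos|ft'
```

```text
ee_pos: [576.4, 33.2, 157.3]
ft_force: [0.1, 0.5, -0.3]
```

```bash
python3 -m inch '[{"xyz":[0,0,0.8],"rot":[0,0,0]},{"xyz":[0,0,0.8],"rot":[0,0,0]}]'|egrep 'pos|ft'
```

```text
ee_pos: [576.4, 33.2, 156.5]
ft_force: [-1.4, -0.9, -0.5]
```

```bash
python3 -m inch '[{"xyz":[0,0,0.8],"rot":[0,0,0]},{"xyz":[0,0,0.8],"rot":[0,0,0]}]'|egrep 'pos|ft'
```

```text
ee_pos: [576.4, 33.2, 155.6]
ft_force: [-0.5, -0.4, -0.8]
```

```bash
python3 -m inch '[{"xyz":[0,0,0.8],"rot":[0,0,0]},{"xyz":[0,0,0.8],"rot":[0,0,0]}]'|egrep 'pos|ft'
```

```text
ee_pos: [576.4, 33.2, 154.8]
ft_force: [-0.3, -0.5, -0.5]
```

```bash
python3 -m inch '[{"xyz":[0,0,0.8],"rot":[0,0,0]},{"xyz":[0,0,0.8],"rot":[0,0,0]}]'|egrep 'pos|ft'
```

```text
ee_pos: [576.4, 33.2, 154.0]
ft_force: [-0.8, 0.1, -0.8]
```

Tip at z ≈ 56.2. I'll continue in small steps.

```bash
python3 -m inch '[{"xyz":[0,0,0.8],"rot":[0,0,0]},{"xyz":[0,0,0.8],"rot":[0,0,0]}]'|egrep 'pos|ft'
```

```text
ee_pos: [576.6, 33.2, 153.4]
ft_force: [-0.3, -0.3, 1.9]
```

```bash
python3 -m inch '[{"xyz":[0,0,0.8],"rot":[0,0,0]},{"xyz":[0,0,0.8],"rot":[0,0,0]}]'|egrep 'pos|ft'
```

```text
ee_pos: [576.7, 33.2, 152.7]
ft_force: [0.9, 0.5, 1.3]
```

```bash
python3 -m inch '[{"xyz":[0,0,0.8],"rot":[0,0,0]},{"xyz":[0,0,0.8],"rot":[0,0,0]}]'|egrep 'pos|ft'
```

```text
ee_pos: [576.8, 33.2, 152.0]
ft_force: [-0.1, 0.6, 2.5]
```

```bash
python3 -m inch '[{"xyz":[0,0,0.8],"rot":[0,0,0]},{"xyz":[0,0,0.8],"rot":[0,0,0]}]'|egrep 'pos|ft'
```

```text
ee_pos: [577.0, 33.2, 151.5]
ft_force: [-0.3, -0.0, 4.6]
```

```bash
python3 -m inch '[{"xyz":[0,0,0.8],"rot":[0,0,0]},{"xyz":[0,0,0.8],"rot":[0,0,0]}]'|egrep 'pos|ft'
```

```text
ee_pos: [577.1, 33.2, 150.8]
ft_force: [-0.5, -0.6, 5.0]
```

```bash
python3 -m inch '[{"xyz":[0,0,0.6],"rot":[0,0,0]},{"xyz":[0,0,0.6],"rot":[0,0,0]}]'|egrep 'pos|ft'
```

```text
ee_pos: [577.3, 33.2, 150.2]
ft_force: [0.1, -0.1, 5.2]
```

```bash
python3 -m inch '[{"xyz":[0,0,0.6],"rot":[0,0,0]},{"xyz":[0,0,0.6],"rot":[0,0,0]}]'|egrep 'pos|ft'
```

```text
ee_pos: [577.3, 33.2, 149.7]
ft_force: [0.3, -0.9, 5.6]
```

```bash
python3 -m inch '[{"xyz":[0,0,0.6],"rot":[0,0,0]},{"xyz":[0,0,0.6],"rot":[0,0,0]}]'|egrep 'pos|ft'
```

```text
ee_pos: [577.4, 33.2, 149.1]
ft_force: [0.2, -0.6, 5.9]
```

```bash
python3 -m inch '[{"xyz":[0,0,0.6],"rot":[0,0,0]},{"xyz":[0,0,0.6],"rot":[0,0,0]}]'|egrep 'pos|ft'; python3 - <<'E'
from h import *
m=ctrl.camera_model("scene"); im=ctrl.get_image("scene")[:,:,::-1]; cv2.imwrite("pics/s1.png",im)
a=cv2.imread("pics/scene0.png"); u,v=proj(m,[537,37,105]).round(); print(u,v)
E
```

```text
ee_pos: [577.4, 33.2, 148.6]
ft_force: [0.6, -0.5, 5.8]
291.0 199.0
```

```bash
python3 -m inch '[{"xyz":[0,0,0.5],"rot":[0,0,0]},{"xyz":[0,0,0.5],"rot":[0,0,0]}]'|egrep 'pos|ft'
```

```text
ee_pos: [577.5, 33.2, 148.1]
ft_force: [0.7, -0.3, 6.0]
```

```bash
python3 -m inch '[{"xyz":[0,0,0.5],"rot":[0,0,0]},{"xyz":[0,0,0.5],"rot":[0,0,0]}]'|egrep 'pos|ft'; python3 - <<'E'
from h import *
im=ctrl.get_image("scene")[:,:,::-1]; cv2.imwrite("pics/s2.png",im)
a=cv2.imread("pics/scene0.png");b=cv2.imread("pics/s1.png")
f=lambda x: cv2.resize(x[170:270,240:360],None,fx=3.3,fy=3.3,interpolation=cv2.INTER_CUBIC)
cv2.imwrite("pics/cmp.png",np.clip(1.5*np.hstack([f(a),f(im)]).astype(float),0,255).astype(np.uint8))
E
```

```text
ee_pos: [577.5, 33.2, 147.6]
ft_force: [0.7, -0.1, 6.4]
```

View pics/cmp.png

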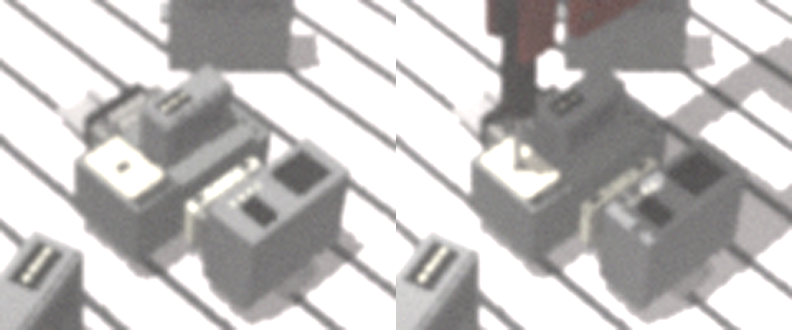

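Side-by-side: the module top is at the same place (172,100) vs (568−396,100), so it has not popped yet. I'll keep pressing.

```bash
python3 -m inch '[{"xyz":[0,0,0.4],"rot":[0,0,0]},{"xyz":[0,0,0.4],"rot":[0,0,0]}]'|egrep 'pos|ft'
```

```text
ee_pos: [577.5, 33.2, 147.2]
ft_force: [0.9, -0.4, 6.2]
```

```bash
python3 -m inch '[{"xyz":[0,0,0.4],"rot":[0,0,0]},{"xyz":[0,0,0.4],"rot":[0,0,0]}]'|egrep 'pos|ft'
```

```text
ee_pos: [577.5, 33.2, 146.8]
ft_force: [-0.1, -0.3, 5.1]
```

```bash
python3 -m inch '[{"xyz":[0,0,0.4],"rot":[0,0,0]},{"xyz":[0,0,0.4],"rot":[0,0,0]}]'|egrep 'pos|ft'; python3 - <<'E'
from h import *
im=ctrl.get_image("scene")[:,:,::-1]; cv2.imwrite("pics/s3.png",im); b=cv2.imread("pics/s2.png")
d=cv2.absdiff(im,b).max(2)[185:225,275:325]; print(d.mean(),(d>30).sum())
E
```

```text
ee_pos: [577.6, 33.2, 146.4]
ft_force: [1.3, -0.3, 5.8]
5.42 54
```

```bash
python3 - <<'E'
from h import *
L=lambda n: cv2.cvtColor(cv2.imread(f"pics/{n}.png"),cv2.COLOR_BGR2GRAY)
s1,s2,s3=map(L,("s1","s2","s3"))
for a,b,n in ((s1,s2,"12"),(s2,s3,"23"),(s1,s3,"13")):
    d=cv2.absdiff(a,b)[185:225,275:325]; print(n,d.mean(),(d>30).sum())
    t=a[190:212,288:308]; r=cv2.matchTemplate(b[170:232,268:328],t,cv2.TM_CCOEFF_NORMED); print(cv2.minMaxLoc(r)[1::2],"expect (20,20)")
m=ctrl.camera_model("scene"); print(proj(m,[537,37,105]),proj(m,[537,37,115]))
o=ctrl.get_obs(); print(o['ft_force'],o['moment'],o['orientation'],o['t'])
E
```

```text
12 2.035 3
(0.9966416358947754, (20, 20)) expect (20,20)
23 4.566 51
(0.9409476518630981, (18, 19)) expect (20,20)
13 4.988 62
(0.9383551478385925, (18, 19)) expect (20,20)
[291.18770641 198.91463639] [291.36898293 195.57550509]
[ 8.90407433e-01 -4.81975834e-03  5.71262205e+00] [-0.00410617 -0.23333169 -0.05566544] [-3.14025151  0.08668266 -0.00387735] 12.3333
```

```bash
python3 -m inch '[{"xyz":[0,0,0.2],"rot":[0,0,0]},{"xyz":[0,0,0.2],"rot":[0,0,0]},{"xyz":[0,0,0.2],"rot":[0,0,0]},{"xyz":[0,0,0.2],"rot":[0,0,0]},{"xyz":[0,0,0.2],"rot":[0,0,0]}]'|egrep 'pos|ft'; python3 - <<'E'
from h import *
im=ctrl.get_image("scene")[:,:,::-1]; cv2.imwrite("pics/s4.png",im)
L=lambda n: cv2.cvtColor(cv2.imread(f"pics/{n}.png"),cv2.COLOR_BGR2GRAY)
s2,s4,s3=map(L,("s2","s4","s3"))
for a,b in((s2,s4),(s3,s4)):
    d=cv2.absdiff(a,b)[185:225,275:325]; print(d.mean(),(d>30).sum())
    for (y,x) in ((190,288),(196,296),(188,296),(194,284)):
        t=a[y:y+14,x:x+14]; r=cv2.matchTemplate(b[y-10:y+24,x-10:x+24],t,cv2.TM_CCOEFF_NORMED); l=cv2.minMaxLoc(r); print(round(l[1],3),np.array(l[3])-10)
E
```

```text
ee_pos: [577.6, 33.2, 146.2]
ft_force: [0.9, -0.2, 6.0]
4.535 52
0.955 [-2 -1]
0.752 [ 1 -1]
0.759 [3 2]
0.914 [-2 -1]
1.7 0
0.997 [0 0]
0.894 [0 0]
0.918 [0 0]
0.995 [0 0]
```

```bash
python3 - <<'E'
from h import *
L=lambda n: cv2.cvtColor(cv2.imread(f"pics/{n}.png"),cv2.COLOR_BGR2GRAY)
s2,s4=L("s2"),L("s4")
d=cv2.absdiff(s2,s4); n,l,st,c=cv2.connectedComponentsWithStats((cv2.GaussianBlur(d,(3,3),0)>15).astype(np.uint8))
print([(st[i].tolist()) for i in range(1,n) if st[i][4]>8])
print(s2[186:216:2,280:312:2]); print(s4[186:216:2,280:312:2])
E
```

```text
[[246, 0, 10, 13, 20], [252, 0, 43, 11, 106], [308, 13, 7, 9, 10], [298, 24, 9, 11, 16], [304, 25, 11, 11, 41], [237, 45, 15, 10, 39], [255, 61, 16, 9, 53], [313, 68, 5, 6, 12], [265, 71, 11, 4, 21], [244, 107, 9, 5, 17], [301, 109, 6, 5, 17], [251, 130, 7, 4, 16], [313, 143, 11, 7, 25], [252, 147, 13, 7, 29], [268, 180, 4, 3, 10], [288, 190, 10, 9, 51], [305, 191, 7, 7, 34]]
[[ 69  81 130 188 187 138  87  87  85  87  85  84  85  84  86  86]
 [ 65 114 196 202 201 168  93  85  87  86  84  85  85  84  85  83]
 [ 62 113 200 205 202 173 109 102  95  86  86  87  86  94  91  89]
 [ 59 115 198 204 204 198 186 184 139  89  85  81  88 129 165 168]
 [ 62 121 195 196 197 205 192 152 102  88  82  85  87  92 134 192]
 [ 62  82 138 128 127 170 132  88  84  86  86  85  84  83  93 185]
 [ 62  69  74  83  89  88  71  75  79  86  87  85  84  75  80 130]
 [ 61  75  82  84  70  68  69  72  69  83  84  79  75  73  79  87]
 [ 63  73  87  77  72  82  65  77  83  85  80  75  69  73  79  80]
 [ 65  75  87  84  75  68  79  83  81  80  73  69  70  73  76  71]
 [ 91  81  82  87  84  88  88  85  77  71  72  71  
[... 590 characters left out ...]
  85  85  86  83  81  81 129]
 [ 59  79 143 125 105  84  69  77  71  77  84  83  81  76  78 139]
 [ 57  67  79  86  67  74  72  64  73  80  85  80  76  73  77 117]
 [ 60  71  86  83  78  75  64  79  83  82  80  76  71  69  75  83]
 [ 59  74  81  82  85  84  82  87  80  77  71  70  69  69  79  80]
 [ 65  78  83  81  86  86  83  79  75  71  68  69  69  74  80  76]
 [ 87  81  77  80  80  84  83  72  72  72  73  69  78  79  79  78]
 [ 94  86  80  79  80  83  77  74  75  72  73  76  76  77  79  80]
 [ 86  88  83  81  81  79  79  73  74  80  82  78  79  77  79  81]
 [ 87  82  82  82  81  82  80  77  79  78  77  79  81  79  80  78]
 [106  80  83  80  83  81  81  78  79  78  78  79  81  81  82  76]]
```

The scene shows the module top moved ~3 px up, matching a 10 mm rise (s2→s4). It has popped. Withdrawing and returning the driver.

```bash
python3 -m inch '[{"xyz":[-0.5,0,-2],"rot":[0,0,0]},{"xyz":[-1,0,-6],"rot":[0,0,0]},{"xyz":[-1,0,-12],"rot":[0,0,0]},{"xyz":[-1,0,-20],"rot":[0,0,0]},{"xyz":[-1,0,-35],"rot":[0,0,0]},{"xyz":[-1,0,-60],"rot":[0,0,0]},{"xyz":[-1,0,-90],"rot":[0,0,0]},{"xyz":[-1,0,-110],"rot":[0,0,0]},{"xyz":[-1,0,-120],"rot":[0,0,0]},{"xyz":[-1,0,-120],"rot":[0,0,0]}]'; python3 -m inch '[{"xyz":[-11,28,0],"rot":[0,0,0.03]},{"xyz":[-24,60,0],"rot":[0,0,0.08]},{"xyz":[-38,96,0],"rot":[0,0,0.14]},{"xyz":[-52,132,0],"rot":[0,0,0.2]},{"xyz":[-66,168,0],"rot":[0,0,0.24]},{"xyz":[-80,204,0],"rot":[0,0,0.24]},{"xyz":[-94,240,0],"rot":[0,0,0.24]},{"xyz":[-108,275,0],"rot":[0,0,0.24]},{"xyz":[-121,305,0],"rot":[0,0,0.24]},{"xyz":[-130,329,0],"rot":[0,0,0.24]},{"xyz":[-134,340,0],"rot":[0,0,0.24]},{"xyz":[-134,340,0],"rot":[0,0,0.24]}]'; python3 -m inch '[{"xyz":[0,0,0],"rot":[0,0,0]},{"xyz":[0,0,0],"rot":[0,0,0]}]' >/dev/null; python3 - <<'E'
from h import *
p,r,o=tool(); x=r.as_matrix()[:,0]; print(p,x,rel([422.8,-299.3,107.8]),o['width'],o['moment'])
G=R.from_rotvec([-3.106,0.47,0.0]); print((r.inv()*G).as_rotvec())
# driver axis tilt check in wrist image: dark handle top vertex columns vs TCP column
m=ctrl.camera_model("wrist"); print(proj(m,p-[0,0,97.8]))
im=ctrl.get_image("wrist"); cv2.imwrite("pics/w5.png",im[:,:,::-1])
a=cv2.imread("pics/w5.png"); b=cv2.imread("pics/w3.png"); g=cv2.cvtColor(a,cv2.COLOR_BGR2GRAY); g3=cv2.cvtColor(b,cv2.COLOR_BGR2GRAY)/1.7
for y in (225,232,240,250): print(y,np.where(g[y,255:310]<40)[0][[0,-1]]+255,np.where(g3[y,255:310]<40)[0][[0,-1]]+255)
E
```

```text
t: 13.63
ee_pos: [576.5, 33.3, 267.9]
orientation: [-3.14, 0.087, -0.006]
ft_force: [-0.2, 0.0, -0.5]
width: 19.7
grasp_force: 29.9
t: 14.63
ee_pos: [421.4, -300.1, 264.0]
orientation: [-3.106, 0.467, 0.004]
ft_force: [0.5, 0.0, -0.7]
width: 19.9
grasp_force: 29.9
[ 423.1149368  -297.61126874  264.72235969] [ 0.95694592 -0.29026408 -0.00113057] [  0.36621254   1.84683653 156.92046728] 19.72709492032195 [0.02258426 0.00987453 0.02891244]
[-0.00065382  0.00109888  0.00585776]
[279.57932392 205.85717353]
225 [269 289] [269 293]
232 [265 303] [256 293]
240 [259 294] [265 294]
250 [264 296] [264 309]
```

```bash
python3 -m inch '[{"xyz":[0.4,1.8,0],"rot":[0,0,0.005]},{"xyz":[0.4,1.8,20],"rot":[0,0,0.005]},{"xyz":[0.4,1.8,45],"rot":[0,0,0.005]},{"xyz":[0.4,1.8,62],"rot":[0,0,0.005]},{"xyz":[0.4,1.8,72],"rot":[0,0,0.005]},{"xyz":[0.4,1.8,74],"rot":[0,0,0.005]},{"xyz":[0.4,1.8,74],"rot":[0,0,0.005]},{"xyz":[0.4,1.8,78],"rot":[0,0,0.005]},{"xyz":[0.4,1.8,82],"rot":[0,0,0.005]},{"xyz":[0.4,1.8,86],"rot":[0,0,0.005]},{"xyz":[0.4,1.8,90],"rot":[0,0,0.005]},{"xyz":[0.4,1.8,90],"rot":[0,0,0.005]}]'|egrep 'pos|ft'
```

```text
ee_pos: [422.4, -300.5, 174.8]
ft_force: [-0.7, -0.5, -0.7]
```

```bash
python3 -m inch '[{"xyz":[0,0,12],"rot":[0,0,0]},{"xyz":[0,0,26],"rot":[0,0,0]},{"xyz":[0,0,40],"rot":[0,0,0]},{"xyz":[0,0,52],"rot":[0,0,0]},{"xyz":[0,0,60],"rot":[0,0,0]},{"xyz":[0,0,64],"rot":[0,0,0]},{"xyz":[0,0,64],"rot":[0,0,0]},{"xyz":[0,0,64],"rot":[0,0,0]}]'|egrep 'pos|ft'
```

```text
ee_pos: [423.0, -300.9, 111.6]
ft_force: [-0.5, -0.3, -1.0]
```

```bash
python3 -m inch '[{"xyz":[0,0,0.5],"rot":[0,0,0]},{"xyz":[0,0,1],"rot":[0,0,0]},{"xyz":[0,0,1],"rot":[0,0,0]}]'|egrep 'pos|ft'
```

```text
ee_pos: [423.1, -300.9, 110.8]
ft_force: [-0.6, -0.1, -0.5]
```

```bash
python3 -m inch '[{"xyz":[0,-1.5,0.5],"rot":[0,0,0]},{"xyz":[0,-1.5,1],"rot":[0,0,0]},{"xyz":[0,-1.5,1],"rot":[0,0,0]}]'|egrep 'pos|ft'
```

```text
ee_pos: [423.2, -299.2, 109.4]
ft_force: [0.4, -0.7, -0.7]
```

```bash
python3 -m inch '[{"xyz":[0,0,0.8],"rot":[0,0,0]},{"xyz":[0,0,0.8],"rot":[0,0,0]}]'|egrep 'pos|ft'
```

```text
ee_pos: [423.1, -299.2, 108.5]
ft_force: [0.2, 0.3, -0.2]
```

```bash
python3 -m inch '[{"xyz":[0,0,0.7],"rot":[0,0,0]},{"xyz":[0,0,0.7],"rot":[0,0,0]}]'|egrep 'pos|ft'
```

```text
ee_pos: [423.2, -299.3, 107.8]
ft_force: [-0.3, 1.2, -0.2]
```

```bash
python3 -m inch '[{"xyz":[0,0,0.4],"rot":[0,0,0]},{"xyz":[0,0,0.4],"rot":[0,0,0]}]'|egrep 'pos|ft'
```

```text
ee_pos: [423.4, -299.3, 107.7]
ft_force: [-1.6, 1.2, 3.1]
```

The driver is seated. Releasing it, then retreating up.

```bash
python3 -m inch '[{"xyz":[0,0,0],"rot":[0,0,0]},{"xyz":[0,0,0],"rot":[0,0,0]},{"xyz":[0,0,0],"rot":[0,0,0]},{"xyz":[0,0,0],"rot":[0,0,0]},{"xyz":[0,0,0],"rot":[0,0,0]},{"xyz":[0,0,-5],"rot":[0,0,0]},{"xyz":[0,0,-20],"rot":[0,0,0]},{"xyz":[0,0,-50],"rot":[0,0,0]},{"xyz":[0,0,-85],"rot":[0,0,0]},{"xyz":[0,0,-120],"rot":[0,0,0]},{"xyz":[0,0,-145],"rot":[0,0,0]},{"xyz":[0,0,-150],"rot":[0,0,0]}]' 0; python3 - <<'E'
from h import *
m=np.load("m3.npy",allow_pickle=True).item()
f=lambda u,v,z: onz(m,210+u/5,95+v/5,z)
for q in [(200,290),(300,265),(270,545),(355,530)]: print("mod",f(*q,105).round(1))
print("walls", [f(*q,66).round(1) for q in [(140,290),(385,235),(240,590),(460,525),(85,130),(330,55)]])
L=lambda n: cv2.cvtColor(cv2.imread(f"pics/{n}.png"),cv2.COLOR_BGR2GRAY)
m4=np.load("m4.npy",allow_pickle=True).item()
h=lambda u,v,z: onz(m4,200+u/3.7,80+v/3.7,z)
print("base corners w4", [h(*q,66).round(1) for q in [(162,380),(384,378)]], "slot",h(290,428,70).round(1))
p,r,o=tool(); print(p, rel([470,36,258]))
E
```

```text
t: 18.52
ee_pos: [425.3, -300.9, 262.7]
orientation: [3.102, -0.469, 0.011]
ft_force: [0.6, -0.4, 1.3]
width: 87.9
grasp_force: 0.0
mod [556.   47.7 105. ]
mod [554.7  25.7 105. ]
mod [497.9  51.  105. ]
mod [495.6  31.7 105. ]
walls [array([556.7,  66.1,  66. ]), array([551.8,   6.9,  66. ]), array([479.,  67.,  66.]), array([478.9,   9.5,  66. ]), array([594.7,  66. ,  66. ]), array([593.7,   7.3,  66. ])]
base corners w4 [array([595.1,  66.5,  66. ]), array([592.3,   7.5,  66. ])] slot [581.1  33.2  70. ]
[ 425.31820399 -300.86092871  262.71751352] [ -56.97362138 -335.01754742    3.35447531]
```

```bash
python3 -m inch '[{"xyz":[0,-30,0],"rot":[0,0,-0.03]},{"xyz":[0,-62,0],"rot":[0,0,-0.08]},{"xyz":[0,-100,0],"rot":[0,0,-0.14]},{"xyz":[0,-138,0],"rot":[0,0,-0.2]},{"xyz":[0,-176,0],"rot":[0,0,-0.25]},{"xyz":[0,-214,0],"rot":[0,0,-0.25]},{"xyz":[0,-252,0],"rot":[0,0,-0.25]},{"xyz":[-1,-290,0],"rot":[0,0,-0.25]},{"xyz":[-1,-322,0],"rot":[0,0,-0.25]},{"xyz":[-1.5,-346,0],"rot":[0,0,-0.25]},{"xyz":[-1.5,-354,0],"rot":[0,0,-0.25]},{"xyz":[-1.5,-354,0],"rot":[0,0,-0.25]}]' 60; python3 -m inch '[{"xyz":[0,0,20],"rot":[0,0,0]},{"xyz":[0,0,45],"rot":[0,0,0]},{"xyz":[0,0,60],"rot":[0,0,0]},{"xyz":[0,0,60],"rot":[0,0,0]},{"xyz":[0,0,60],"rot":[0,0,0]}]'; python3 - <<'E'
from h import *
p,r,o=tool(); m=ctrl.camera_model("wrist"); im=ctrl.get_image("wrist")[:,:,::-1]; np.save("m6.npy",m,allow_pickle=True); cv2.imwrite("pics/w6.png",im)
print(p,r.as_matrix()[:,0])
e=np.array([np.cos(np.radians(-2.7)),np.sin(np.radians(-2.7)),0]); n=np.array([-e[1],e[0],0]); c=np.array([527,38,0])
for z,x,y in [(115,30,12),(115,30,-12),(115,-30,12),(115,-30,-12),(70,36,0),(66,70,30),(66,70,-30)]:
    print(z,x,y,proj(m,c+x*e+y*n+[0,0,z]).round(1))
g=cv2.GaussianBlur(cv2.cvtColor(im,cv2.COLOR_BGR2GRAY),(1,5),0)
for v in range(190,300,10): print(v,g[v,222:342:3])
E
```

```text
t: 19.52
ee_pos: [526.3, 40.8, 256.7]
orientation: [3.141, -0.075, -0.002]
ft_force: [-0.5, 0.1, 0.3]
width: 67.1
grasp_force: 0.0
t: 19.93
ee_pos: [525.5, 38.1, 196.9]
orientation: [3.14, -0.081, -0.004]
ft_force: [-0.2, 0.1, -0.6]
width: 67.2
grasp_force: 0.0
[525.53923477  38.0901299  196.85721178] [ 0.99867635 -0.05138201 -0.00233148]
115 30 12 [265.4 175.9]
115 30 -12 [293.1 175.8]
115 -30 12 [266.6 240.1]
115 -30 -12 [292.6 240. ]
70 36 0 [279.3 161.1]
66 70 30 [248.3 125.5]
66 70 -30 [310.  125.2]
190 [ 32  44 106 103 104 106  96 181 182  56  92  91  92  93  41  99  98  26
  35  48  24 101  98  48  92  95  95  95  95 174 183 174 105 105  39 106
 103  24  29  27]
200 [ 31  32 107 104  41 110 105 180 147 164  91  91  92  93  46  97  98  22
  32  86  20  78  97  67  92  92  93  92  93 174 131 175 102 108  29 111
 113  26  30  27]
210 [ 31  30  81  51  39  50  57  72  54 181  92  90  89  90  42  96  96  66
  75  67  67  91 100  84  90  91  90  91  92 172  53 176  71  51  33  52
  66 108  51  52]
220 [ 27  26  68  70  67  74  69  37 121 104  90  89  87  88  46  90  95  95
  96  94 
[... 516 characters left out ...]
 41 41 71 64 66 59 61 57 55]
260 [ 67  71  72  72  73  74  78  77  81  80  79  81  83  80  81  83  83  79
  82  81  81  82  82  81  81  82  81  81  82  84  82  84  83 166 167 165
 163  76  35  34]
270 [ 82  82  82  82  81  82  79  79  79  81  82  79  80  80  79  80  78  78
  80  80  80  79 161 162 161 162 159 159 146 160 160 160 163 133  37  34
  34  34  34  34]
280 [ 80  82  83  83  81  82  81  83  81  83  82  82  82  83  83  83  84  83
  81  85  83  83 169 167 167 166 167 166 167 164  85  32  32  33  32  32
  32  33  32  31]
290 [ 26  27  30  30  29  31  33  37  35  38  37  42  43  48  49  52  54  57
  61  61  66  66 140 143 146 146 145 152  79  81  34  32  33  32  32  31
  30  30  33  29]
```

Module edges in the wrist image sit at columns 265.5–292 (predicted 265–293), so the estimate holds. Descend, correct, grip.

```bash
python3 -m inch '[{"xyz":[1.5,0,25],"rot":[0,0,0]},{"xyz":[1.5,0,55],"rot":[0,0,0]},{"xyz":[1.5,0,85],"rot":[0,0,0]},{"xyz":[1.5,0,105],"rot":[0,0,0]},{"xyz":[1.5,0,115],"rot":[0,0,0]},{"xyz":[1.5,0,117],"rot":[0,0,0]},{"xyz":[1.5,0,117],"rot":[0,0,0]},{"xyz":[1.5,0,117],"rot":[0,0,0]},{"xyz":[1.5,0,117],"rot":[0,0,0]}]'; python3 - <<'E'
from h import *
p,r,o=tool(); print(p,r.as_matrix()[:,0],"rel to (527,38.2)",rel([527,38.2,80]))
E
```

```text
t: 20.73
ee_pos: [529.3, 39.3, 82.1]
orientation: [-3.14, 0.079, -0.005]
ft_force: [1.2, 0.8, -0.1]
width: 67.1
grasp_force: 0.0
[529.31075335  39.28314837  82.10156157] [ 0.99873441 -0.05020973  0.00292462] rel to (527,38.2) [-2.25959057  1.19842854  2.09460544]
```

```bash
python3 -m inch '[{"xyz":[0,0,0],"rot":[0,0,0]},{"xyz":[0,0,0],"rot":[0,0,0]},{"xyz":[0,0,0],"rot":[0,0,0]},{"xyz":[0,0,0],"rot":[0,0,0]},{"xyz":[0,0,0],"rot":[0,0,0]},{"xyz":[0,0,0],"rot":[0,0,0]}]' 155; python3 - <<'E'
from h import *
print("rel",rel([527,38.2,80]))
im=ctrl.get_image("wrist")[:,:,::-1]; cv2.imwrite("pics/w7.png",im); g=cv2.cvtColor(im,cv2.COLOR_BGR2GRAY)
m=ctrl.camera_model("wrist"); print([proj(m,[527,38.2+y,z]).round(0) for y,z in ((12,115),(-12,115),(0,82))])
for v in (200,220,240,255,265,275): print(v,g[v,222:342:3])
E
```

```text
t: 21.23
ee_pos: [528.0, 39.3, 80.5]
orientation: [-3.141, 0.079, -0.0]
ft_force: [-0.1, -0.8, 0.5]
width: 34.7
grasp_force: 0.0
rel [-0.90919196  1.12169467  0.51040833]
[array([259., 275.]), array([303., 273.]), array([281., 250.])]
200 [ 36 205 202 185 103 102 103 100 103 101 104 104  59  36  53  51 113 112
 111 112 115 112  53  52  52  36 108 105 107 109 106 106 104 109 179  62
  60 203  86  62]
220 [115  91 200 197 204 101 100 105 101 105 104  52  42  49  45  48  51  50
  50  51  49  49  47  49  52  52 102 102 106 107 104 103 104 103 186 138
 140 189  99 139]
240 [ 56  45 103 107 110  48  48  54  83  84 102  96  95 110 114  60  20  26
  69 186  21  24  25 108 109 107  49  53  48  51  49  50  52  49 200 191
 187 125 119 112]
255 [ 27  57  55  30  26  28  31  24  40  42  47  74  82 108 106 107  22  20
  23  80  21  22  23 110 108  79  34  53  48  46  36  33  22  32  26  23
  45  40  60  28]
265 [25 41 28 24 27 27 27 22 13 22 49 50 39 55 54 54 11 14 12 84 18 11 14 57
 52 55 37 49 48 50 23 23 24 26 19 24 24 38 62 59]
275 [ 89  27  19  13  23  21  19  15   6  17  49  50  47  78  53  49  48  75
  76  76  79  78 104 113 108  53  46  53  52  47  18  20  14  23  24  22
  22  23  41  88]
```

```bash
python3 -m inch '[{"xyz":[0,0,0],"rot":[0,0,0]},{"xyz":[0,0,0],"rot":[0,0,0]},{"xyz":[0,0,0],"rot":[0,0,0]},{"xyz":[0,0,0],"rot":[0,0,0]},{"xyz":[0,0,0],"rot":[0,0,0]},{"xyz":[0,0,0],"rot":[0,0,0]}]' 255; python3 -c "
from h import *
print(ctrl.get_obs()['moment'])"
```

```text
t: 21.78
ee_pos: [528.1, 39.4, 80.6]
orientation: [-3.14, 0.079, -0.0]
ft_force: [-0.5, 1.1, 1.1]
width: 18.8
grasp_force: 31.9
[1.67681311e-01 5.52141786e-02 1.28848624e-04]
```

```bash
python3 -m inch '[{"xyz":[0,0,0],"rot":[0,0,0]},{"xyz":[0,0,0],"rot":[0,0,0]}]' 255; python3 - <<'E'
from h import *
im=ctrl.get_image("wrist")[:,:,::-1]; cv2.imwrite("pics/w8.png",im); g=cv2.cvtColor(im,cv2.COLOR_BGR2GRAY)
for v in (220,230,240,245,250,255,260,265,270,275): print(v,g[v,234:330:2])
E
```

```text
t: 21.95
ee_pos: [528.0, 39.3, 80.6]
orientation: [-3.141, 0.079, -0.0]
ft_force: [0.2, -0.2, 1.4]
width: 19.0
grasp_force: 32.0
220 [198  86  99  98  98  99  99  97  99 101 100 100  51  48  49  48  47  47
  50  47  48  46  51  50  48  46  47  46  49  48  46  50  48  48  99  99
 101  98 103 102  99 100 100 103  71 180 100 130]
230 [198 156 101 102  96  98  95  98 100  99  98 100  50  98 109 108 110 110
 108 109 108 104 109 108 106 110 111 109 111 110 108 107 109  96  61 100
  98  99 103 101  97  97  99 100  77 188 197 200]
240 [105  96  45  49  53  81  97  84  76  80  82  51  45  50 106 109 109 110
  24  18  24  21  65 196 103  22  25  22  21  89 106 106 106  97  40  48
  49  52  47  98  97  97 100  98  68 194 198 175]
245 [ 65 102  49  49  49  50  50  48  48  49  50  47  53  88 103 107 108  57
  24  21  18  23  65 182  85  26  20  21  23 109 108 107 108  93  42  49
  46  52  50  50  51  98  96  99  59 105  93  78]
250 [101 104  47  47  48  48  46  48  53  48  47  48  48  86  91 107 108 107
  18  21  24  22  67 197 101  22  20  22  25 108 103 109 104  82  39  48
  50  49  47  49  50 
[... 279 characters left out ...]
25  30  16  19 106 108 105
  21  26  21  22  33 105  74  11  16  14  16  56  52  55  22  10  24  26
  21  21  24  21  25  38  49  44  40  99  34  31]
265 [ 35  38  94  46  46  33  15  25  21  25  26  31  25  15  12  50  54  54
  12  17   9  15  22  89  66  12  18  15   9  48  57  51  15  16  21  22
  25  25  25  26  22  25  46  50  55 151 150 105]
270 [ 97  94  91  46  45  18  20  19  22  21  21  25  17  13  16  52  51  54
  17  14  12  14  17 103  76  11  18  11   9  52  54  52  12  15  21  19
  26  20  26  22  19  21  33  51  76  88  85  85]
275 [85 82 84 61 24 16 18 23 25 20 18 17 10  2  7 51 51 49 51 49 52 77 72 77
 51 48 51 51 53 51 50 50 11  7 14 18 24 21 27 23 29 22 27 97 75 89 90 89]
```

```bash
python3 -m inch '[{"xyz":[0,0,-1],"rot":[0,0,0]},{"xyz":[0,0,-2],"rot":[0,0,0]},{"xyz":[0,0,-3],"rot":[0,0,0]},{"xyz":[0,0,-3],"rot":[0,0,0]}]'; python3 -c "
from h import *
print(ctrl.get_obs()['moment'])"
```

```text
t: 22.33
ee_pos: [527.9, 39.2, 83.5]
orientation: [3.141, -0.079, -0.0]
ft_force: [1.1, -0.6, -1.8]
width: 18.7
grasp_force: 31.2
[ 0.00243871 -0.0158674  -0.005819  ]
```

```bash
python3 -m inch '[{"xyz":[0,0,-2],"rot":[0,0,0]},{"xyz":[0,0,-4],"rot":[0,0,0]},{"xyz":[0,0,-6],"rot":[0,0,0]},{"xyz":[0,0,-8],"rot":[0,0,0]},{"xyz":[0,0,-10],"rot":[0,0,0]},{"xyz":[0,0,-12],"rot":[0,0,0]}]'|egrep 'pos|ft|wid'
```

```text
ee_pos: [528.0, 39.3, 95.8]
ft_force: [-0.8, -1.1, -1.5]
width: 18.9
```

```bash
python3 -m inch '[{"xyz":[0,0,-2],"rot":[0,0,0]},{"xyz":[0,0,-4],"rot":[0,0,0]},{"xyz":[0,0,-6],"rot":[0,0,0]},{"xyz":[0,0,-8],"rot":[0,0,0]},{"xyz":[0,0,-10],"rot":[0,0,0]},{"xyz":[0,0,-12],"rot":[0,0,0]},{"xyz":[0,0,-14],"rot":[0,0,0]},{"xyz":[0,0,-17],"rot":[0,0,0]},{"xyz":[0,0,-20],"rot":[0,0,0]}]'|egrep 'pos|ft|wid'; python3 - <<'E'
from h import *
im=ctrl.get_image("scene")[:,:,::-1]; cv2.imwrite("pics/s5.png",im); t=ctrl.get_image("top")[:,:,::-1]; cv2.imwrite("pics/t5.png",t)
# tray corners from top0 by contour of grey floor
a=cv2.imread("pics/top0.png"); m=ctrl.camera_model("top"); g=cv2.cvtColor(a,cv2.COLOR_BGR2GRAY)
k=(g[190:285,105:190]<125).astype(np.uint8); k=cv2.morphologyEx(k,cv2.MORPH_OPEN,np.ones((7,7)))
c=max(cv2.findContours(k,cv2.RETR_EXTERNAL,cv2.CHAIN_APPROX_NONE)[0],key=cv2.contourArea); r=cv2.minAreaRect(c)
b=cv2.boxPoints(r)+[105,190]; print(r); P=np.array([onz(m,*q,30) for q in b]); print(P.round(0)); print(P.mean(0),[np.linalg.norm(P[i]-P[i-1]) for i in range(4)])
k=(g[195:240,115:175]<35).astype(np.uint8); n,l,s,cc=cv2.connectedComponentsWithStats(k); print([(s[i].tolist(),onz(m,*(cc[i]+[115,195]),20).round(0)) for i in range(1,n) if s[i][4]>10])
E
```

```text
ee_pos: [527.9, 39.3, 115.7]
ft_force: [0.2, -0.4, -1.5]
width: 18.9
((41.50279998779297, 48.02347183227539), (82.91451263427734, 56.31661605834961), 83.21102905273438)
[[572. 439.  30.]
 [593. 296.  30.]
 [381. 257.  30.]
 [361. 396.  30.]]
[476.82295948 347.34958376  30.        ] [np.float64(215.07452943974712), np.float64(144.42650466455956), np.float64(216.14179429492367), np.float64(140.2711358818475)]
[([3, 5, 47, 40, 126], array([549., 385.,  20.])), ([16, 15, 19, 7, 76], array([542., 370.,  20.]))]
```

```bash
python3 -m inch '[{"xyz":[0,0,-10],"rot":[0,0,0]},{"xyz":[0,0,-28],"rot":[0,0,0]},{"xyz":[0,0,-48],"rot":[0,0,0]},{"xyz":[0,0,-60],"rot":[0,0,0]},{"xyz":[-5,-16,-65],"rot":[0,0,0]},{"xyz":[-13,-45,-65],"rot":[0,0,-0.04]},{"xyz":[-22,-78,-65],"rot":[0,0,-0.08]},{"xyz":[-32,-111,-65],"rot":[0,0,-0.12]},{"xyz":[-41,-144,-65],"rot":[0,0,-0.16]},{"xyz":[-50,-177,-65],"rot":[0,0,-0.2]},{"xyz":[-60,-210,-65],"rot":[0,0,-0.23]},{"xyz":[-67,-236,-65],"rot":[0,0,-0.23]}]'|egrep 'pos|ft|wid'; python3 -m inch '[{"xyz":[-8,-25,0],"rot":[0,0,0]},{"xyz":[-12,-45,0],"rot":[0,0,0]},{"xyz":[-14,-58,0],"rot":[0,0,0]},{"xyz":[-14,-63,0],"rot":[0,0,0]},{"xyz":[-14,-63,0],"rot":[0,0,0]},{"xyz":[-14,-63,0],"rot":[0,0,0]}]'; python3 - <<'E'
from h import *
p,r,o=tool(); print(p,r.as_matrix()[:,0],o['qpos'])
m=ctrl.camera_model("wrist"); im=ctrl.get_image("wrist")[:,:,::-1]; cv2.imwrite("pics/w9.png",im)
h=cv2.cvtColor(im,cv2.COLOR_BGR2GRAY); k=((h<22)).astype(np.uint8)[20:200,120:440]
n,l,s,c=cv2.connectedComponentsWithStats(k); print([(s[i].tolist(),onz(m,*(c[i]+[120,20]),20).round(0)) for i in range(1,n) if s[i][4]>60])
e=np.array([np.cos(.18),np.sin(.18),0]); nn=np.array([-e[1],e[0],0]); C=np.array([478,346,0])
for x,y in ((90,65),(90,-65),(-90,65),(-90,-65)): print(x,y,proj(m,C+x*e+y*nn+[0,0,30]).round(0))
for v in (100,140,180): print(v,h[v,100:460:6])
for u in (200,360): print(u,h[40:300:5,u])
E
```

```text
ee_pos: [472.0, 280.6, 181.2]
ft_force: [0.5, 0.3, -1.0]
width: 18.9
t: 25.18
ee_pos: [448.1, 337.2, 180.6]
orientation: [3.128, 0.282, 0.0]
ft_force: [1.1, -0.4, -1.2]
width: 18.8
grasp_force: 31.2
[448.10700723 337.23043371 180.57830951] [9.83866805e-01 1.78902515e-01 1.84944033e-05] [ 6.24161576e-01  3.41025333e-01  1.78118883e+00 -4.61521453e-04
  1.01954521e+00  2.01532881e+00]
[]
90 65 [210.  72.]
90 -65 [342.  72.]
-90 65 [221. 242.]
-90 -65 [333. 242.]
100 [170 170 166 166 171 171 169 167 172 167 180 177 172 171 174 158  59  53
 106  77 102 105 104  40  28  37  41  41  43  42  93 110 105 110 110 109
 110 107  31 161 169 173 169 172 170 173 169 164 168 167 167 166 165 169
 168 169 170 171 107  60]
140 [170 168 167 168 166 167 169 165 170 152  75  54  59  60  56  57 116 166
 162  34 100  98  99 100 100 101  99 100  98 101 104 103  98 101 104 107
 105 102  31 170 169 168 164 164 169 172 173 170 175 172 154  72  56  57
  58  57  56  96 176  87]
180 [168 167 170 169 171 166 156  94  56  56  57  59  59 105 169 166 168 170
 169  96  67  93  94  94  99  94  95  95  99  96  94  99  98  97  97  98
  98  48  87 167 167 165 170 172 167 167 123  58  59  56  60  59  77 140
 168 174 171  83  87  87]
200 [166  61  87 168 171 168 163 165 167 168 166  59  58 171 172 163 168 168
 173 170 147  55 169 173 167 175 170 166 168  57  95 175 171 170 172 167
  86  32  62 162  83  81  85  86  72  32  86  85  83  82  86  47]
360 [167 172 171 167 168 171 169  62  61 167 169 169 176 176 173 172 171  68
  60 178 165 171 166 174 170 170 120  61 170 166 165 170 166 169 169  56
 171 171 168 175 171 178 147  54 169 171 167 167 171 170  54 167]
```

```bash
python3 -m inch '[{"xyz":[2,-6,15],"rot":[0,0,0]},{"xyz":[3,-8,40],"rot":[0,0,0]},{"xyz":[3,-8,70],"rot":[0,0,0]},{"xyz":[3,-8,95],"rot":[0,0,0]},{"xyz":[3,-8,112],"rot":[0,0,0]},{"xyz":[3,-8,122],"rot":[0,0,0]},{"xyz":[3,-8,127],"rot":[0,0,0]},{"xyz":[3,-8,130],"rot":[0,0,0]},{"xyz":[3,-8,131],"rot":[0,0,0]},{"xyz":[3,-8,131],"rot":[0,0,0]},{"xyz":[3,-8,131],"rot":[0,0,0]}]'|egrep 'pos|ft|wid'; python3 -m inch '[{"xyz":[0,0,1],"rot":[0,0,0]},{"xyz":[0,0,2],"rot":[0,0,0]},{"xyz":[0,0,2],"rot":[0,0,0]}]'|egrep 'pos|ft'
```

```text
ee_pos: [450.0, 346.6, 50.5]
ft_force: [-0.7, 0.1, -0.8]
width: 19.0
ee_pos: [449.4, 346.4, 47.7]
ft_force: [-0.9, -0.3, -1.4]
```

```bash
python3 -m inch '[{"xyz":[0,0,0.7],"rot":[0,0,0]},{"xyz":[0,0,0.7],"rot":[0,0,0]}]'|egrep 'pos|ft'
```

```text
ee_pos: [449.3, 346.2, 46.7]
ft_force: [0.1, 0.8, -2.0]
```

```bash
python3 -m inch '[{"xyz":[0,0,0.7],"rot":[0,0,0]},{"xyz":[0,0,0.7],"rot":[0,0,0]}]'|egrep 'pos|ft'
```

```text
ee_pos: [449.3, 346.2, 46.0]
ft_force: [0.2, 0.2, -1.0]
```

```bash
python3 -m inch '[{"xyz":[0,0,0.6],"rot":[0,0,0]},{"xyz":[0,0,0.6],"rot":[0,0,0]}]'|egrep 'pos|ft'
```

```text
ee_pos: [449.3, 346.2, 45.3]
ft_force: [0.3, -0.1, -0.8]
```

```bash
python3 -m inch '[{"xyz":[0,0,0.5],"rot":[0,0,0]},{"xyz":[0,0,0.5],"rot":[0,0,0]}]'|egrep 'pos|ft'
```

```text
ee_pos: [449.3, 346.2, 44.9]
ft_force: [0.5, -0.1, -1.2]
```

```bash
python3 -m inch '[{"xyz":[0,0,0.5],"rot":[0,0,0]},{"xyz":[0,0,0.5],"rot":[0,0,0]}]'|egrep 'pos|ft'
```

```text
ee_pos: [449.4, 346.3, 44.6]
ft_force: [-0.8, -0.8, -0.3]
```

```bash
python3 -m inch '[{"xyz":[0,0,0.4],"rot":[0,0,0]},{"xyz":[0,0,0.4],"rot":[0,0,0]}]'|egrep 'pos|ft'
```

```text
ee_pos: [449.4, 346.4, 44.6]
ft_force: [-1.6, -0.5, 4.4]
```

Contact with the tray floor. Release, then retreat straight up.

```bash
python3 -m inch '[{"xyz":[0,0,-0.3],"rot":[0,0,0]},{"xyz":[0,0,-0.3],"rot":[0,0,0]},{"xyz":[0,0,-0.3],"rot":[0,0,0]},{"xyz":[0,0,-0.3],"rot":[0,0,0]},{"xyz":[0,0,-0.3],"rot":[0,0,0]},{"xyz":[0,0,-0.3],"rot":[0,0,0]},{"xyz":[0,0,-6],"rot":[0,0,0]},{"xyz":[0,0,-20],"rot":[0,0,0]},{"xyz":[0,0,-45],"rot":[0,0,0]},{"xyz":[0,0,-80],"rot":[0,0,0]},{"xyz":[0,0,-110],"rot":[0,0,0]},{"xyz":[0,0,-120],"rot":[0,0,0]}]' 0; python3 -m inch '[{"xyz":[-15,10,-10],"rot":[0,0,0]},{"xyz":[-45,30,-20],"rot":[0,0,0]},{"xyz":[-75,60,-20],"rot":[0,0,0]},{"xyz":[-85,80,-20],"rot":[0,0,0]},{"xyz":[-85,80,-20],"rot":[0,0,0]},{"xyz":[-85,80,-20],"rot":[0,0,0]}]'; python3 - <<'E'
from h import *
t=ctrl.camera_model("top"); s=ctrl.camera_model("scene")
T=ctrl.get_image("top")[:,:,::-1]; S=ctrl.get_image("scene")[:,:,::-1]; cv2.imwrite("pics/t9.png",T); cv2.imwrite("pics/s9.png",S)
T0=cv2.imread("pics/top0.png"); S0=cv2.imread("pics/scene0.png")
def D(a,b,n):
    d=cv2.GaussianBlur(cv2.absdiff(a,b).max(2),(3,3),0); k,l,st,c=cv2.connectedComponentsWithStats((d>25).astype(np.uint8))
    print(n,[st[i].tolist() for i in range(1,k) if st[i][4]>10 ])
D(T0,T,"top"); D(S0,S,"scene")
for z in (4,79): print(z,proj(t,[449,346,z]).round(),proj(s,[449,346,z]).round())
print("rack",proj(t,[422,-300,165]).round(),proj(s,[422,-300,165]).round(),"station",proj(s,[527,38,66]).round())
E
```

```text
t: 28.4
ee_pos: [451.4, 347.7, 168.9]
orientation: [-3.125, -0.282, -0.009]
ft_force: [0.5, 1.2, 0.4]
width: 87.4
grasp_force: 0.0
t: 28.9
ee_pos: [379.6, 251.5, 184.2]
orientation: [-3.129, -0.28, -0.0]
ft_force: [0.3, -0.0, 0.4]
width: 87.9
grasp_force: 0.0
top [[261, 205, 11, 30, 187], [77, 217, 471, 203, 26783], [528, 386, 11, 4, 32], [546, 386, 14, 34, 293]]
scene [[379, 0, 12, 31, 228], [393, 0, 9, 21, 145], [402, 0, 117, 65, 4044], [518, 0, 16, 42, 464], [436, 33, 18, 37, 200], [389, 39, 18, 29, 308], [233, 44, 312, 225, 16532], [464, 46, 56, 18, 505], [449, 56, 14, 11, 47], [465, 61, 9, 4, 27], [411, 62, 19, 10, 107], [476, 63, 9, 4, 26], [482, 69, 16, 20, 197], [291, 193, 11, 11, 60], [305, 192, 6, 6, 23], [304, 199, 7, 9, 34], [283, 204, 5, 8, 26], [289, 212, 12, 10, 56], [435, 260, 13, 10, 76], [431, 267, 12, 9, 48], [418, 280, 27, 24, 370]]
4 [149. 249.] [426. 292.]
79 [141. 246.] [435. 270.]
rack [412. 260.] [228.  87.] station [294. 209.]
```

The numeric check holds. There are no changes at the rack tools or clamp. The module column is in the tray at (418–448, 260–304) as expected for upright, and the bay is empty. Handing in.

```bash
python3 -c "
from workcell import ctrl
print(ctrl.close_job())"
```

```text
the job is handed in; nothing more can be done
None
```

The job is handed in at about 29 s: the module popped and now stands in the parts tray, the driver is back in its rack hole, and the other tools and the clamp look unmoved in the before-and-after images; the one oddity is that the gripper read about 19 mm closed on the 24 mm module, which I could not explain.

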